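Find the empty pigment jar by feel and slide it into the refill bay

TASK

One of the four pigment jars is empty: feel which by nudging them, then slide that one into the wooden bay, fully home against its back wall. The full ones are brimming, so keep every jar flat on the table, never lifted or tipped, and leave the full ones within 5 cm of their places. Leave the printing block, desk weight and brush rest where they lie.

Things in the scene. Friction and masses are not known exactly. Their poses are not given: they have to be found in the camera images.
- jar_a: rust-brown clay jar, lid sealed on: round, 76 mm across, 62 mm high, plus a round knob 24 to 26 mm across from 62 to 84 mm height. Origin: centre of underside, z up. Of four look-alikes one is empty (0.2 to 0.27 kg in all), three are full (0.58 to 0.74 kg); name and place do not tell which. Pushed 25 to 45 mm above the table it slides without tipping; a full one drags over twice as hard
- jar_b: rust-brown clay jar, lid sealed on: round, 76 mm across, 62 mm high, plus a round knob 24 to 26 mm across from 62 to 84 mm height. Origin: centre of underside, z up. Of four look-alikes one is empty (0.2 to 0.27 kg in all), three are full (0.58 to 0.74 kg); name and place do not tell which. Pushed 25 to 45 mm above the table it slides without tipping; a full one drags over twice as hard
- jar_c: rust-brown clay jar, lid sealed on: round, 76 mm across, 62 mm high, plus a round knob 24 to 26 mm across from 62 to 84 mm height. Origin: centre of underside, z up. Of four look-alikes one is empty (0.2 to 0.27 kg in all), three are full (0.58 to 0.74 kg); name and place do not tell which. Pushed 25 to 45 mm above the table it slides without tipping; a full one drags over twice as hard
- jar_d: rust-brown clay jar, lid sealed on: round, 76 mm across, 62 mm high, plus a round knob 24 to 26 mm across from 62 to 84 mm height. Origin: centre of underside, z up. Of four look-alikes one is empty (0.2 to 0.27 kg in all), three are full (0.58 to 0.74 kg); name and place do not tell which. Pushed 25 to 45 mm above the table it slides without tipping; a full one drags over twice as hard
- bay: fixed wooden bay on the table, left of the jars: three low walls 35 mm high, 10 mm thick, no floor, mouth towards its -y (towards the jars). Inside 120 mm wide (x -60 to 60 mm) and 110 mm deep, from the mouth at y = -55 mm to the back wall's face at y = +55 mm. Origin: middle of the inside, on the table; z up. A jar that is fully home has its centre at y = +17 mm
- block: carved cherry printing block 130 x 130 x 24 mm, loose, right of the jars; origin: centre of its underside
- weight: bronze desk weight bar 30 x 160 x 20 mm (long along its y), loose, right of the jars; origin: centre of its underside
- brush_rest: white porcelain brush rest 30 x 100 x 18 mm (long along its y), loose, left of the jars, beyond the bay; origin: centre of its underside
- table: the plank worktable, its top at height 0
There are look-alikes about, which are no part of the job. What is shaped like the jar_b but green or yellow is not meant. What is shaped like the jar_c but green is not meant.

How it is judged:
By the outcome, as a careful person would: the job done as asked, in the order asked, and still so for the second after the job is handed in, with the robot touching nothing.
It also fails if it takes over 72 s, if anything falls off the work surface, if the arm or the gripper's body presses on something with over 40 N, if the wrist force passes 120 N, or if a joint passes its speed limit or range.

ROBOT

A 7-joint arm with a two-finger parallel gripper is mounted at the origin on the work surface. World frame = base frame: x ahead of the robot, y to its left, z up, the work surface at z = 0. Lengths are in mm, angles in rad, forces in N, time in s.
With the tool pointing down it reaches from about 350 to 900 mm from the base axis. Payload 8.1 kg.
Tool frame: the origin (TCP) lies at the very end of the fingers, on their centre line; the grasp point (between the pads) lies 19 mm behind it (grip_depth is the distance from the TCP to the grasp point, in mm); z points along the fingers, y is the line along which they close (so a half turn about z gives the same grasp; the last joint's range is limited). The gripper opens to 92 mm and grips with 3 to 60 N. Pads are 19 mm wide; open, the fingers measure 130 mm over their backs; the gripper's body (75 mm by 190 mm) begins 47 mm behind the grasp point.
Start: joints at [-1.335, 0.434, 0.025, 1.573, -0.012, 1.134, -0.075], TCP at [207.75, 589.476, 226.742] pointing down, gripper open.
Joint ranges: [-2.62, 2.62], [-0.44, 2.09], [-1.27, 1.32], [0.08, 2.57], [-1.32, 4.46], [0.12, 2], [-2.74, 2.74]. Speed limits (rad/s): [2.22, 2.22, 3.01, 3.01, 3.14, 3.14, 3.14].

INTERFACE

Orientations are given as a rotation vector (axis times angle).
In Python, from bench import * gives the robot as it stands.
- The arm moves only by the tool jog_arm, never from a script. Its argument "deltas" is a list of rows, each an object of numbers: "tx", "ty", "tz": the shift along the tool's x, y, z in cm; "twist": the turn about the tool's z in degrees. A call has 1 to 10 rows; each row is the pose to reach, as a shift and turn from the pose commanded when the call began, along the tool's axes at that moment; what a row does not reach only later rows make up. A row lasts 1/12 s, in which the tool goes at most 41.7 mm and 7.16 degrees, less where a joint would pass 70% of its speed; a pose out of reach is approached as far as the arm can. A call with a gripper value outside its range is refused whole. "fingers" is the opening, from -1 (shut) to 1 (fully open), set as the call begins (left out, the last holds). The fingers move at their own pace and stop on an object; the grip force is fixed at half the most. Time passes only in rows, so rows that repeat a pose let the fingers close. It gives the time, the measured TCP pose, the force, the opening and the grip force at its end, in the units of the state.
- read_state(): the state, without advancing time (a new reading comes with each control period).
- grab_frame(name): name is "scene" or "top"; returns a dict with "color" (384x512x3 uint8, red, green, blue), "depth" (384x512 float32, mm along the optical axis (not along the pixel's ray), 0 where there is no reading), "mtx" (3x3 intrinsics, pixels), "eye" and "orientation" of the camera in the world. Camera axes: x right, y up, looking along -z (the intrinsics and any distortion apply to the point x, -y, -z); pixel columns grow to the right and rows downward; lengths in mm; the calibration is good to about 2 mm. A picture is of the moment at which its call begins.
- sign_off(): hands the job in; it is judged then, once.
Trained networks look in the newest picture that a camera, given by its name, has taken for a name from the list of things; names that differ only in an ending like _2 or _b are one class to them, and where a whole thing is asked for, a point or a joint stands for the part that bears it (a point fixed in the world has none). Each returns a list of dicts, best first, with "conf" (0 to 1); they miss things now and then, are a little off and sometimes report something else, mostly with a low value. They report only what shows in the picture. A call takes as long as a camera call. They do not tell look-alikes from the thing itself.
- look_for(query, camera): "point" ([x, y, z] in mm, in world coordinates, good to about 4 mm: the middle of the surface that is visible of it).
- cut_out(query, camera): "mask" (384x512 bool, what is visible of it).
The state is a dict: "t": time; "q": joint angles; "qd": joint speeds; "effort": joint torques, N m; "tool_pos": TCP position; "eef_rot": TCP orientation; "force": force on the tool from outside, world axes, zero at the start; "wrist_torque": the same for the moment, N m; "width": opening from 0.0 (shut) to 1.0 (fully open); "gripper_force": force on a finger pad.
Only numpy, scipy, OpenCV 4.12 (cv2) and the standard library are available. Lean on these libraries where they do the work, as an engineer would, in place of code of your own. Each camera call takes 0.05 s, during which the arm holds its last target. There are 200 camera calls.

## Working session

There is one attempt and no reset: what is moved stays moved. The work goes in short steps, Python scripts to look and compute and a tool call to move; the robot and the scene stay as the last step left them, time stands still between calls to the robot, and variables do not carry over. Pictures are saved under pics/ and viewed, at most 10 in all, crops included, and the job is handed in when it is done.

Besides the shell and the picture viewer there is one more tool, called after "Call:" by a JSON object that holds its "name" and its "arguments", one argument or row to a line. jog_arm: Moves the arm, as the interface text tells. Its arguments: {"type":"object","properties":{"deltas":{"type":"array"},"fingers":{"type":"number"}},"required":["deltas"]}

```bash
mkdir -p pics; cat > h.py <<'E'
from bench import *
import numpy as np, cv2
from scipy.spatial.transform import Rotation as R
def rot(o):
    o=np.array(o,float)
    return o if o.shape==(3,3) else (R.from_rotvec(o).as_matrix() if o.size==3 else R.from_quat(o).as_matrix())
def world(f,u,v,d):
    K=np.array(f["mtx"]); u=np.asarray(u,float);v=np.asarray(v,float);d=np.asarray(d,float)
    p=np.stack([(u-K[0,2])/K[0,0]*d,-(v-K[1,2])/K[1,1]*d,-d],-1)
    return p@rot(f["orientation"]).T+np.array(f["eye"])
E
python3 - <<'E'
from h import *
for c in("top","scene"):
    f=grab_frame(c); cv2.imwrite(f"pics/{c}0.png",f["color"][:,:,::-1])
    np.savez(f"{c}0.npz",**f)
    print(c,f["eye"],f["orientation"],f["mtx"])
    for q in("jar_a","bay","block","weight","brush_rest"):
        print(q,[(np.round(r["point"]),round(r["conf"],2)) for r in look_for(q,c)])
s=read_state();print({k:np.round(v,3) for k,v in s.items()}); print(rot(s["eef_rot"]).round(2))
E
```

```text
top [ 560.25071664    6.32209826 1160.05069487] [ 0.04699453 -0.01894463 -1.55655393] [[433.72765834   0.         255.36195454]
 [  0.         433.72765834 191.93231632]
 [  0.           0.           1.        ]]
jar_a [(array([ 802., -159.,   61.]), 0.93), (array([ 660., -184.,   65.]), 0.91), (array([612., -63.,  61.]), 0.89), (array([640., 167.,  64.]), 0.84), (array([615.,  58.,  63.]), 0.82), (array([764., 193.,  58.]), 0.81), (array([ 457., -153.,   58.]), 0.59)]
bay [(array([517., 415.,  35.]), 0.79)]
block [(array([ 448., -336.,   25.]), 0.76)]
weight [(array([ 628., -292.,   24.]), 0.64)]
brush_rest [(array([640., 303.,   4.]), 0.72)]
scene [1371.28090071  -40.81494634  811.31014477] [0.62257667 0.57084167 1.39251507] [[417.09965012   0.         253.01118175]
 [  0.         417.09965012 191.46649366]
 [  0.           0.           1.        ]]
jar_a [(array([ 482., -150.,   54.]), 0.96), (array([ 825., -163.,   58.]), 0.84), (array([ 683., -179.,   57.]), 0.82), (array([637.,  57.,  62.]), 0.75), (array([637., -62.,  55.]), 0.72), (array([661., 165.,  60.]), 0.6), (array([792., 196.,  62.]), 0.56)]
bay [(array([547., 381.,  25.]), 0.56)]
block [(array([ 460., -331.,   18.]), 0.57)]
weight [(array([ 647., -289.,   17.]), 0.8)]
brush_rest [(array([650., 306.,  11.]), 0.69)]
{'t': np.float64(0.6), 'q': array([-1.335,  0.434,  0.025,  1.573, -0.012,  1.134, -0.075]), 'qd': array([ 0.002, -0.002, -0.002, -0.   , -0.001, -0.001, -0.001]), 'effort': array([ 1.0000e-03, -6.6732e+01,  9.8300e-01, -3.1469e+01, -6.1000e-02,
        3.3000e-02,  0.0000e+00]), 'tool_pos': array([207.781, 589.492, 226.761]), 'eef_rot': array([0.53 , 3.097, 0.   ]), 'force': array([-0.505,  0.438,  0.696]), 'wrist_torque': array([0.003, 0.019, 0.093]), 'gripper_force': np.float64(0.0), 'width': np.float64(0.998)}
[[-0.94  0.33  0.  ]
 [ 0.33  0.94  0.  ]
 [-0.    0.   -1.  ]]
```

View pics/top0.png

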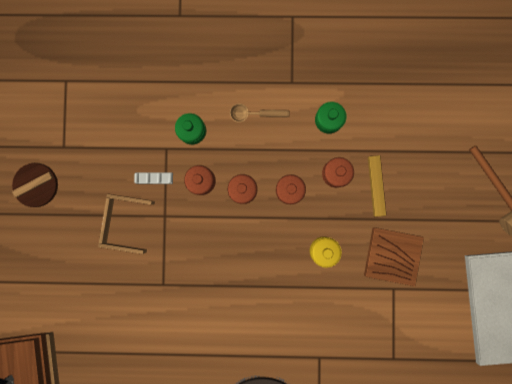

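View pics/scene0.png

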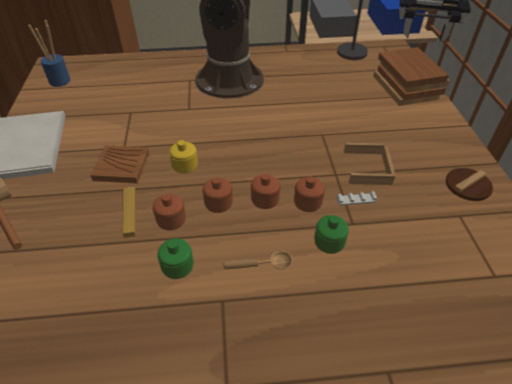

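The top view shows the red-brown jars at (199,180), (242,188), (291,189) and (338,172). The look-alikes are green at (190,128) and (331,117), and yellow at (326,252). The bay is around (125,225) with its mouth to the right, and the brush rest is at (153,178). The four red-brown jars fit the description by colour.

```bash
python3 - <<'E'
from h import *
ims={}
for c in("top","scene"):
    f=dict(np.load(f"{c}0.npz")); v,u=np.mgrid[:384,:512]; W=world(f,u,v,f["depth"]); hsv=cv2.cvtColor(f["color"],cv2.COLOR_RGB2HSV)
    C=f["color"].astype(int)
    print(c,"table z",np.median(W[250:300,150:280,2]))
    for n,(x,y) in dict(d1=(640,167),d2=(615,58),d3=(612,-63),d4=(660,-184),gr1=(764,193),gr2=(802,-159),yel=(457,-153)).items():
        m=(np.hypot(W[...,0]-x-8,W[...,1]-y)<60)&(f["depth"]>0)
        lid=m&(W[...,2]>50)&(W[...,2]<68); kn=m&(W[...,2]>74)
        p=W[lid][:,:2].astype(np.float32); cc,r=cv2.minEnclosingCircle(p)
        print(n,"lid circ",np.round(cc),round(r),"lidz",np.median(W[lid][:,2]).round(),"knob",W[kn].mean(0).round() if kn.any() else None,"maxz",W[m][:,2].max().round(),C[lid].mean(0).round())
    m=(np.abs(W[...,0]-530)<120)&(np.abs(W[...,1]-400)<110)&(W[...,2]>24)&(W[...,2]<45)
    p=W[m][:,:2]
    print("bay",cv2.minAreaRect(p.astype(np.float32)), W[m][:,2].max())
    for q in("brush_rest","weight","block"):
        pass
    # rectified map of heights for bay region
    if c=="top":
        top=m&(W[...,2]>30)
        p=W[top]; 
        im=np.zeros((300,320),np.uint8)
        for a in p: im[int(a[0]-400) if 0<=a[0]-400<300 else 0,int(a[1]-270)%320]=255
        b=(np.abs(W[...,0]-648)<40)&(np.abs(W[...,1]-305)<70)&(W[...,2]>9)&(W[...,2]<24)
        print("rest",cv2.minAreaRect(W[b][:,:2].astype(np.float32)))
        np.savetxt("bay.txt",p)
        for lo in range(320,480,10):
            s=p[(p[:,1]>=lo)&(p[:,1]<lo+10)]
            if len(s):
                a=s[s[:,0]<535][:,0];b=s[s[:,0]>=535][:,0]; print(lo,a.min().round() if len(a) else 0,a.max().round() if len(a) else 0,b.min().round() if len(b) else 0,b.max().round() if len(b) else 0)
a=cv2.imread("pics/top0.png")[130:270,90:370]; cv2.imwrite("pics/crop1.png",cv2.resize(a,None,fx=2.8,fy=2.8,interpolation=cv2.INTER_CUBIC))
E
```

```text
top table z 0.13866683000810553
d1 lid circ [638. 172.] 38 lidz 61.0 knob [637. 171.  84.] maxz 89.0 [129.  65.  40.]
d2 lid circ [616.  61.] 38 lidz 61.0 knob [616.  61.  84.] maxz 90.0 [131.  66.  41.]
d3 lid circ [617. -63.] 38 lidz 61.0 knob [616. -63.  84.] maxz 90.0 [132.  67.  41.]
d4 lid circ [ 662. -186.] 38 lidz 61.0 knob [ 662. -185.   84.] maxz 89.0 [132.  67.  41.]
gr1 lid circ [772. 199.] 39 lidz 61.0 knob [772. 199.  83.] maxz 89.0 [ 32. 103.  43.]
gr2 lid circ [ 806. -165.] 39 lidz 61.0 knob [ 805. -165.   83.] maxz 90.0 [ 33. 105.  44.]
yel lid circ [ 458. -155.] 38 lidz 61.0 knob [ 458. -154.   83.] maxz 88.0 [190. 158.  35.]
bay ((521.6705322265625, 366.3111572265625), (121.34870910644531, 140.2302703857422), 81.80012512207031) 40.619661067076095
rest ((644.6326293945312, 300.0162353515625), (27.091209411621094, 102.30657958984375), 0.6657995581626892)
320 445.0 455.0 577.0 585.0
330 447.0 457.0 580.0 588.0
340 450.0 458.0 580.0 590.0
350 449.0 460.0 582.0 590.0
360 452.0 460.0 582.0 592.0
370 452.0 462.0 584.0 592.0
380 454.0 462.0 587.0 595.0
390 456.0 465.0 587.
[... 182 characters left out ...]
knob [641. 172.  83.] maxz 88.0 [111.  65.  45.]
d2 lid circ [616.  62.] 38 lidz 62.0 knob [619.  61.  83.] maxz 87.0 [113.  66.  46.]
d3 lid circ [618. -62.] 38 lidz 62.0 knob [619. -62.  83.] maxz 88.0 [113.  66.  45.]
d4 lid circ [ 664. -184.] 38 lidz 62.0 knob [ 665. -184.   83.] maxz 88.0 [115.  68.  46.]
gr1 lid circ [772. 200.] 39 lidz 62.0 knob [775. 199.  83.] maxz 88.0 [50. 92. 47.]
gr2 lid circ [ 806. -164.] 38 lidz 62.0 knob [ 808. -164.   83.] maxz 88.0 [50. 96. 49.]
yel lid circ [ 459. -154.] 39 lidz 61.0 knob [ 461. -153.   82.] maxz 89.0 [154. 128.  45.]
bay ((522.0550537109375, 367.22003173828125), (120.6649169921875, 144.48117065429688), 81.80623626708984) 39.76382250828908
```

View pics/crop1.png

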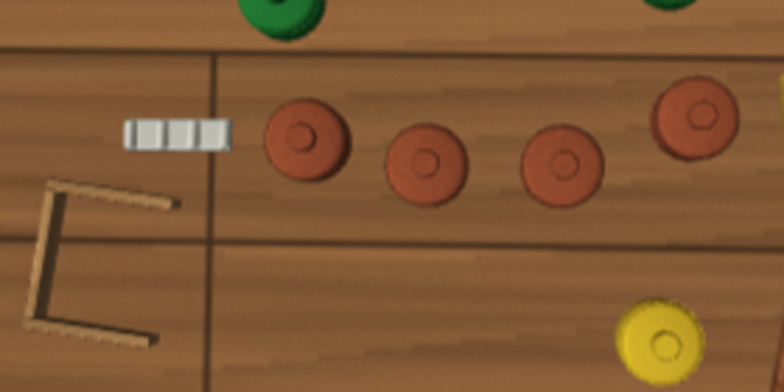

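The crop confirms that all four are the rust-brown jars with centres, by my own numbering from left to right:

| Jar | Centre (x, y) |
|---|---|
| d1 | (638,172) |
| d2 | (616,61) |
| d3 | (617,-63) |
| d4 | (663,-185) |

The bay's home spot is about (523.5,379), with its axis along (0.143,0.99).

I'll nudge each jar in -x with half-open fingers.

```bash
cat >> h.py <<'E'
def rel(x,y,z,head=None):
    s=read_state(); M=rot(s["eef_rot"]); d=M.T@(np.array([x,y,z])-s["tool_pos"])/10
    h=np.degrees(np.arctan2(M[1,0],M[0,0])); tw=0 if head is None else -((head-h+180)%360-180)
    print("at",s["tool_pos"].round(1),"head",h.round(1),"-> tx ty tz",d.round(2),"twist",round(tw,1),"t",s["t"],"w",s["width"])
E
python3 - <<'E'
from h import *
rel(695,172,110,180)
E
```

```text
at [207.8 589.5 226.8] head 160.6 -> tx ty tz [-59.83 -23.18  11.68] twist -19.4 t 0.6 w 0.9978255451226432
```

Call:
{"name": "jog_arm", "arguments": {
  "deltas": [
    {"tx":-60,"ty":-23.2,"tz":0,"twist":-19.4},
    {"tx":-60,"ty":-23.2,"tz":0,"twist":-19.4},
    {"tx":-60,"ty":-23.2,"tz":0,"twist":-19.4},
    {"tx":-60,"ty":-23.2,"tz":0,"twist":-19.4},
    {"tx":-60,"ty":-23.2,"tz":0,"twist":-19.4},
    {"tx":-60,"ty":-23.2,"tz":0,"twist":-19.4},
    {"tx":-60,"ty":-23.2,"tz":0,"twist":-19.4},
    {"tx":-60,"ty":-23.2,"tz":0,"twist":-19.4},
    {"tx":-60,"ty":-23.2,"tz":0,"twist":-19.4},
    {"tx":-60,"ty":-23.2,"tz":0,"twist":-19.4}
  ],
  "fingers": 0.08
}}

```text
t: 1.43
tool_pos: [525.7, 317.0, 227.1]
eef_rot: [0.0, 3.141, 0.001]
force: [-0.2, 1.6, -0.4]
width: 0.536
gripper_force: 0.0
```

```bash
python3 - <<'E'
from h import *
rel(695,172,110,180)
E
```

```text
at [525.7 317.  227.1] head 180.0 -> tx ty tz [-16.93 -14.5   11.71] twist -0.0 t 1.4333 w 0.5357725382103853
```

Call:
{"name": "jog_arm", "arguments": {
  "deltas": [
    {"tx":-16,"ty":-14,"tz":9},
    {"tx":-16,"ty":-14,"tz":9},
    {"tx":-16,"ty":-14,"tz":9},
    {"tx":-16,"ty":-14,"tz":9},
    {"tx":-16,"ty":-14,"tz":9},
    {"tx":-16,"ty":-14,"tz":9},
    {"tx":-16,"ty":-14,"tz":9},
    {"tx":-16,"ty":-14,"tz":9}
  ]
}}

```text
validation failed for argument at $.de...
```

```bash
python3 - <<'E'
from h import *
rel(692,172,26,180)
E
```

```text
at [525.7 317.  227.1] head 180.0 -> tx ty tz [-16.63 -14.51  20.11] twist -0.0 t 1.4333 w 0.5357725382103853
```

Call:
{"name": "jog_arm", "arguments": {
  "deltas": [
    {"tx":-16,"ty":-14,"tz":9,"twist":0},
    {"tx":-16,"ty":-14,"tz":9,"twist":0},
    {"tx":-16,"ty":-14,"tz":9,"twist":0},
    {"tx":-16,"ty":-14,"tz":9,"twist":0},
    {"tx":-16,"ty":-14,"tz":9,"twist":0},
    {"tx":-16,"ty":-14,"tz":9,"twist":0},
    {"tx":-16,"ty":-14,"tz":9,"twist":0},
    {"tx":-16,"ty":-14,"tz":9,"twist":0}
  ]
}}

```text
t: 2.1
tool_pos: [684.6, 176.7, 135.6]
eef_rot: [-0.005, -3.14, 0.002]
force: [-0.4, 0.4, -0.1]
width: 0.543
gripper_force: 0.0
```

```bash
python3 - <<'E'
from h import *
rel(692,172,26,180)
E
```

```text
at [684.6 176.7 135.6] head 179.8 -> tx ty tz [-0.76 -0.46 10.96] twist -0.2 t 2.1 w 0.542729147062541
```

Call:
{"name": "jog_arm", "arguments": {
  "deltas": [
    {"tx":-0.8,"ty":-0.5,"tz":0,"twist":0},
    {"tx":-0.8,"ty":-0.5,"tz":4,"twist":0},
    {"tx":-0.8,"ty":-0.5,"tz":8,"twist":0},
    {"tx":-0.8,"ty":-0.5,"tz":11,"twist":0},
    {"tx":-0.8,"ty":-0.5,"tz":11,"twist":0},
    {"tx":-0.8,"ty":-0.5,"tz":11,"twist":0}
  ]
}}

```text
t: 2.6
tool_pos: [691.2, 174.8, 26.4]
eef_rot: [0.002, -3.139, 0.0]
force: [0.5, 0.3, 1.7]
width: 0.536
gripper_force: 0.0
```

Call:
{"name": "jog_arm", "arguments": {
  "deltas": [
    {"tx":0.4,"ty":0,"tz":0,"twist":0}
  ]
}}

```text
t: 2.68
tool_pos: [690.2, 174.7, 29.3]
eef_rot: [-0.001, 3.138, 0.002]
force: [0.8, 0.0, 0.9]
width: 0.54
gripper_force: 0.0
```

Call:
{"name": "jog_arm", "arguments": {
  "deltas": [
    {"tx":0.4,"ty":0,"tz":0,"twist":0}
  ]
}}

```text
t: 2.77
tool_pos: [686.0, 174.6, 29.9]
eef_rot: [-0.0, 3.137, 0.003]
force: [-0.8, -0.1, 0.0]
width: 0.545
gripper_force: 0.0
```

Call:
{"name": "jog_arm", "arguments": {
  "deltas": [
    {"tx":0.4,"ty":0,"tz":0,"twist":0}
  ]
}}

```text
t: 2.85
tool_pos: [681.4, 174.3, 29.5]
eef_rot: [-0.0, 3.138, 0.002]
force: [-0.2, 0.5, 0.4]
width: 0.542
gripper_force: 0.0
```

Call:
{"name": "jog_arm", "arguments": {
  "deltas": [
    {"tx":0.4,"ty":0,"tz":0,"twist":0}
  ]
}}

```text
t: 2.93
tool_pos: [676.7, 174.0, 28.7]
eef_rot: [0.0, 3.139, 0.002]
force: [-0.5, -0.6, 0.2]
width: 0.543
gripper_force: 0.0
```

Call:
{"name": "jog_arm", "arguments": {
  "deltas": [
    {"tx":0.4,"ty":0,"tz":0,"twist":0}
  ]
}}

```text
t: 3.02
tool_pos: [673.1, 173.6, 28.4]
eef_rot: [0.0, 3.138, 0.001]
force: [5.7, -0.8, 1.4]
width: 0.538
gripper_force: 2.2
```

Call:
{"name": "jog_arm", "arguments": {
  "deltas": [
    {"tx":0.4,"ty":0,"tz":0,"twist":0}
  ]
}}

```text
t: 3.1
tool_pos: [669.9, 173.2, 28.3]
eef_rot: [0.001, 3.137, 0.0]
force: [6.4, -0.5, 3.2]
width: 0.543
gripper_force: 2.7
```

Call:
{"name": "jog_arm", "arguments": {
  "deltas": [
    {"tx":0.4,"ty":0,"tz":0,"twist":0}
  ]
}}

```text
t: 3.18
tool_pos: [666.1, 173.3, 28.2]
eef_rot: [0.001, 3.137, 0.001]
force: [5.6, -1.3, 3.3]
width: 0.542
gripper_force: 2.8
```

Call:
{"name": "jog_arm", "arguments": {
  "deltas": [
    {"tx":0.4,"ty":0,"tz":0,"twist":0}
  ]
}}

```text
t: 3.27
tool_pos: [662.3, 173.6, 28.2]
eef_rot: [0.001, 3.137, 0.001]
force: [5.3, 0.6, 2.3]
width: 0.538
gripper_force: 2.8
```

Call:
{"name": "jog_arm", "arguments": {
  "deltas": [
    {"tx":-1.5,"ty":0,"tz":0,"twist":0},
    {"tx":-2.5,"ty":0,"tz":0,"twist":0},
    {"tx":-2.5,"ty":-3.5,"tz":0,"twist":0},
    {"tx":-1.7,"ty":-7,"tz":0,"twist":0},
    {"tx":-1,"ty":-11.2,"tz":0,"twist":0},
    {"tx":-1,"ty":-11.2,"tz":0,"twist":0},
    {"tx":-1,"ty":-11.2,"tz":0,"twist":0}
  ]
}}

```text
t: 3.85
tool_pos: [669.4, 56.8, 26.9]
eef_rot: [-0.01, -3.141, 0.003]
force: [0.7, 0.8, 0.4]
width: 0.543
gripper_force: 0.0
```

Call:
{"name": "jog_arm", "arguments": {
  "deltas": [
    {"tx":0.4,"ty":0,"tz":0,"twist":0},
    {"tx":0.8,"ty":0,"tz":0,"twist":0}
  ]
}}

```text
t: 4.02
tool_pos: [661.8, 63.5, 26.7]
eef_rot: [0.002, -3.141, -0.002]
force: [-0.1, 0.7, 0.4]
width: 0.536
gripper_force: 0.0
```

Call:
{"name": "jog_arm", "arguments": {
  "deltas": [
    {"tx":0.4,"ty":0,"tz":0,"twist":0},
    {"tx":0.8,"ty":0,"tz":0,"twist":0}
  ]
}}

```text
t: 4.18
tool_pos: [653.7, 63.2, 26.7]
eef_rot: [0.003, -3.142, -0.001]
force: [0.8, -0.6, 0.7]
width: 0.536
gripper_force: 0.6
```

Call:
{"name": "jog_arm", "arguments": {
  "deltas": [
    {"tx":0.4,"ty":0,"tz":0,"twist":0}
  ]
}}

```text
t: 4.27
tool_pos: [649.9, 62.5, 26.7]
eef_rot: [-0.002, 3.141, 0.0]
force: [1.1, -1.3, -0.0]
width: 0.539
gripper_force: 0.6
```

Call:
{"name": "jog_arm", "arguments": {
  "deltas": [
    {"tx":0.4,"ty":0,"tz":0,"twist":0}
  ]
}}

```text
t: 4.35
tool_pos: [645.9, 62.0, 26.8]
eef_rot: [-0.001, 3.141, -0.0]
force: [1.2, -0.8, -1.7]
width: 0.54
gripper_force: 0.8
```

Call:
{"name": "jog_arm", "arguments": {
  "deltas": [
    {"tx":0.4,"ty":0,"tz":0,"twist":0}
  ]
}}

```text
t: 4.43
tool_pos: [642.0, 61.9, 26.8]
eef_rot: [-0.0, 3.141, 0.0]
force: [1.0, 0.5, -0.0]
width: 0.542
gripper_force: 0.7
```

Call:
{"name": "jog_arm", "arguments": {
  "deltas": [
    {"tx":0.4,"ty":0,"tz":0,"twist":0}
  ]
}}

```text
t: 4.52
tool_pos: [638.0, 61.8, 26.8]
eef_rot: [0.0, 3.141, 0.0]
force: [1.2, 0.4, -0.5]
width: 0.539
gripper_force: 0.6
```

d2 drags at about 1.1 N against about 5.5 N for d1. The empty jar is 0.2–0.27 kg and full ones are at least 0.58 kg, so d2 is the empty one. Next I'll slide it in -x onto the bay axis.

Call:
{"name": "jog_arm", "arguments": {
  "deltas": [
    {"tx":0.6,"ty":0,"tz":0,"twist":0},
    {"tx":1.6,"ty":0,"tz":0,"twist":0},
    {"tx":2.6,"ty":0,"tz":0,"twist":0},
    {"tx":3.6,"ty":0,"tz":0,"twist":0},
    {"tx":4.6,"ty":0,"tz":0,"twist":0},
    {"tx":5.6,"ty":0,"tz":0,"twist":0},
    {"tx":6.6,"ty":0,"tz":0,"twist":0},
    {"tx":7.6,"ty":0,"tz":0,"twist":0},
    {"tx":8.6,"ty":0,"tz":0,"twist":0},
    {"tx":9.2,"ty":0,"tz":0,"twist":0}
  ]
}}

```text
t: 5.35
tool_pos: [544.9, 61.6, 26.8]
eef_rot: [-0.0, -3.141, -0.0]
force: [2.2, 0.1, -0.8]
width: 0.542
gripper_force: 0.6
```

Call:
{"name": "jog_arm", "arguments": {
  "deltas": [
    {"tx":0.8,"ty":0,"tz":0,"twist":0},
    {"tx":1.6,"ty":0,"tz":0,"twist":0},
    {"tx":2.3,"ty":0,"tz":0,"twist":0},
    {"tx":2.7,"ty":0,"tz":0,"twist":0},
    {"tx":2.7,"ty":0,"tz":0,"twist":0}
  ]
}}

```text
t: 5.77
tool_pos: [518.1, 61.6, 26.7]
eef_rot: [-0.0, -3.141, 0.0]
force: [0.6, -0.0, 0.0]
width: 0.537
gripper_force: 0.0
```

Call:
{"name": "jog_arm", "arguments": {
  "deltas": [
    {"tx":-2,"ty":0,"tz":0,"twist":0},
    {"tx":-4,"ty":0,"tz":0,"twist":0},
    {"tx":-5,"ty":0,"tz":-3,"twist":0},
    {"tx":-5,"ty":0,"tz":-7,"twist":0},
    {"tx":-5,"ty":0,"tz":-10,"twist":0},
    {"tx":-5,"ty":0,"tz":-10,"twist":0}
  ]
}}

```text
t: 6.27
tool_pos: [572.9, 62.0, 132.5]
eef_rot: [0.001, 3.133, 0.003]
force: [1.0, 0.5, 0.2]
width: 0.544
gripper_force: 0.0
```

```bash
cat > jar.py <<'E'
from h import *
def jars(c="top"):
    f=grab_frame(c); v,u=np.mgrid[:384,:512]; W=world(f,u,v,f["depth"]); C=f["color"].astype(int)
    m=(W[...,2]>50)&(W[...,2]<68)&(C[...,0]>1.5*C[...,1])&(C[...,0]>60)
    n,l,st,_=cv2.connectedComponentsWithStats(m.astype(np.uint8))
    for i in range(1,n):
        if st[i,4]>150 and abs(W[l==i][:,1]).max()<480:
            cc,r=cv2.minEnclosingCircle(W[l==i][:,:2].astype(np.float32)); print(c,"jar",np.round(cc),round(r,1),st[i,4])
    return f
E
python3 - <<'E'
from jar import *
f=jars(); jars("scene")
cv2.imwrite("pics/top2.png",f["color"][:,:,::-1])
print(read_state()["q"].round(2))
rel(463,-20,126,261.8)
E
```

```text
top jar [ 662. -186.] 38.5 613
top jar [629. 177.] 37.3 155
top jar [617. -63.] 38.3 557
scene jar [484.  63.] 37.8 277
scene jar [626. 174.] 38.4 438
scene jar [616. -63.] 38.3 447
scene jar [ 662. -184.] 38.9 493
[-0.26  0.45  0.08  1.83 -0.05  0.87  1.41]
at [570.1  61.7 127.9] head 180.0 -> tx ty tz [10.71 -8.17  0.16] twist -81.8 t 6.3667 w 0.5400540373802801
```

Scene camera puts the jar at (484,62). I'll turn to heading 82.9° behind it.

Call:
{"name": "jog_arm", "arguments": {
  "deltas": [
    {"tx":9.3,"ty":-5.7,"tz":0,"twist":70},
    {"tx":9.3,"ty":-5.7,"tz":0,"twist":70},
    {"tx":9.3,"ty":-5.7,"tz":0,"twist":70},
    {"tx":9.3,"ty":-5.7,"tz":0,"twist":70},
    {"tx":9.3,"ty":-5.7,"tz":0,"twist":70},
    {"tx":9.3,"ty":-5.7,"tz":0,"twist":70},
    {"tx":9.3,"ty":-5.7,"tz":0,"twist":70},
    {"tx":9.3,"ty":-5.7,"tz":0,"twist":70},
    {"tx":9.3,"ty":-5.7,"tz":0,"twist":70},
    {"tx":9.3,"ty":-5.7,"tz":0,"twist":70}
  ]
}}

```text
t: 7.2
tool_pos: [475.1, 4.5, 125.5]
eef_rot: [-1.81, -2.566, 0.003]
force: [-0.4, 0.6, 0.3]
width: 0.538
gripper_force: 0.0
```

Call:
{"name": "jog_arm", "arguments": {
  "deltas": [
    {"tx":0,"ty":0,"tz":0,"twist":27},
    {"tx":0,"ty":0,"tz":0,"twist":27},
    {"tx":0,"ty":0,"tz":0,"twist":27},
    {"tx":0,"ty":0,"tz":0,"twist":27},
    {"tx":0,"ty":0,"tz":0,"twist":27},
    {"tx":0,"ty":0,"tz":0,"twist":27}
  ]
}}

```text
t: 7.7
tool_pos: [475.4, 4.6, 125.8]
eef_rot: [-2.349, -2.085, 0.003]
force: [-0.6, 0.2, 0.2]
width: 0.541
gripper_force: 0.0
```

```bash
python3 - <<'E'
from jar import *
jars(); 
print(read_state()["q"].round(2))
rel(477,4,26.5,82.9)
E
```

```text
top jar [ 662. -186.] 38.5 607
top jar [625. 174.] 38.5 593
top jar [617. -63.] 38.2 614
[-0.51  0.34  0.5   2.08 -0.22  0.78  0.  ]
at [475.6   4.6 126. ] head 83.2 -> tx ty tz [-0.03  0.16  9.95] twist 0.3 t 7.75 w 0.5418803645520935
```

Call:
{"name": "jog_arm", "arguments": {
  "deltas": [
    {"tx":0,"ty":0.15,"tz":4,"twist":0.3},
    {"tx":0,"ty":0.15,"tz":7.5,"twist":0.3},
    {"tx":0,"ty":0.15,"tz":9.9,"twist":0.3},
    {"tx":0,"ty":0.15,"tz":9.9,"twist":0.3},
    {"tx":0,"ty":0.15,"tz":9.9,"twist":0.3}
  ]
}}

```text
t: 8.17
tool_pos: [476.6, 3.9, 27.1]
eef_rot: [-2.356, -2.075, 0.004]
force: [-0.6, -0.5, 0.7]
width: 0.54
gripper_force: 0.0
```

Call:
{"name": "jog_arm", "arguments": {
  "deltas": [
    {"tx":0.8,"ty":0,"tz":0,"twist":0},
    {"tx":1.4,"ty":0,"tz":0,"twist":0},
    {"tx":2,"ty":0,"tz":0,"twist":0},
    {"tx":2.8,"ty":0,"tz":0,"twist":0},
    {"tx":3.8,"ty":0,"tz":0,"twist":0},
    {"tx":4.8,"ty":0,"tz":0,"twist":0},
    {"tx":5.8,"ty":0,"tz":0,"twist":0},
    {"tx":6.8,"ty":0,"tz":0,"twist":0},
    {"tx":7.8,"ty":0,"tz":0,"twist":0},
    {"tx":8.8,"ty":0,"tz":0,"twist":0}
  ]
}}

```text
t: 9.0
tool_pos: [489.1, 92.7, 27.8]
eef_rot: [2.358, 2.075, 0.0]
force: [0.2, -3.6, 3.3]
width: 0.538
gripper_force: 2.3
```

```bash
python3 - <<'E'
from jar import *
jars("scene"); 
rel(518.8,341,26.5,82.9)
E
```

```text
scene jar [496. 142.] 37.2 151
scene jar [626. 173.] 38.3 435
scene jar [619. -64.] 38.6 446
scene jar [ 664. -185.] 38.2 497
at [489.3  95.3  27.6] head 82.8 -> tx ty tz [24.75 -0.14  0.15] twist -0.1 t 9.05 w 0.5415375047358665
```

Call:
{"name": "jog_arm", "arguments": {
  "deltas": [
    {"tx":1,"ty":0,"tz":0,"twist":0},
    {"tx":2,"ty":0,"tz":0,"twist":0},
    {"tx":3,"ty":0,"tz":0,"twist":0},
    {"tx":4,"ty":0,"tz":0,"twist":0},
    {"tx":5,"ty":0,"tz":0,"twist":0}
  ]
}}

```text
t: 9.47
tool_pos: [495.3, 142.5, 27.6]
eef_rot: [-2.358, -2.075, 0.0]
force: [-0.1, -0.9, -0.4]
width: 0.542
gripper_force: 1.0
```

Call:
{"name": "jog_arm", "arguments": {
  "deltas": [
    {"tx":1,"ty":0,"tz":0,"twist":0},
    {"tx":2,"ty":0,"tz":0,"twist":0}
  ]
}}

```text
t: 9.63
tool_pos: [497.9, 162.3, 27.7]
eef_rot: [-2.358, -2.075, 0.0]
force: [0.0, -1.3, 0.5]
width: 0.538
gripper_force: 1.0
```

Call:
{"name": "jog_arm", "arguments": {
  "deltas": [
    {"tx":1,"ty":0,"tz":0,"twist":0},
    {"tx":2,"ty":0,"tz":0,"twist":0}
  ]
}}

```text
t: 9.8
tool_pos: [500.4, 182.0, 27.7]
eef_rot: [-2.359, -2.075, 0.0]
force: [0.2, -0.7, -0.3]
width: 0.54
gripper_force: 0.9
```

```bash
python3 - <<'E'
from jar import *
f=jars("scene"); jars("top"); cv2.imwrite("pics/sc3.png",cv2.resize(f["color"][100:280,200:470,::-1],None,fx=2.8,fy=2.8))
rel(518.8,341,26.5,82.9)
E
```

```text
scene jar [627. 173.] 38.5 434
scene jar [618. -63.] 38.2 442
scene jar [ 663. -185.] 37.8 489
top jar [ 662. -186.] 38.5 605
top jar [626. 173.] 38.3 545
top jar [616. -63.] 38.3 610
at [500.6 183.6  27.7] head 82.8 -> tx ty tz [15.85 -0.16  0.14] twist -0.1 t 9.9 w 0.5442170528345376
```

View pics/sc3.png

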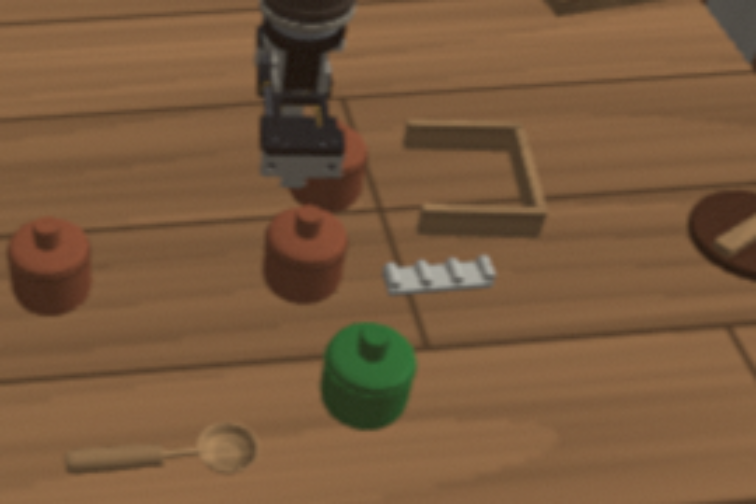

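The picture shows the jar at (335,165) held ahead of the gripper and lined up with the bay mouth at (415,180). Drag stays near 1 N. I'll keep going.

Call:
{"name": "jog_arm", "arguments": {
  "deltas": [
    {"tx":1,"ty":0,"tz":0,"twist":0},
    {"tx":2,"ty":0,"tz":0,"twist":0},
    {"tx":3,"ty":0,"tz":0,"twist":0},
    {"tx":4,"ty":0,"tz":0,"twist":0},
    {"tx":5,"ty":0,"tz":0,"twist":0},
    {"tx":6,"ty":0,"tz":0,"twist":0},
    {"tx":7,"ty":0,"tz":0,"twist":0},
    {"tx":8,"ty":0,"tz":0,"twist":0},
    {"tx":9,"ty":0,"tz":0,"twist":0},
    {"tx":10,"ty":0,"tz":0,"twist":0}
  ]
}}

```text
t: 10.73
tool_pos: [513.2, 281.1, 27.7]
eef_rot: [-2.359, -2.075, -0.0]
force: [-0.1, -1.3, -0.4]
width: 0.538
gripper_force: 0.9
```

Call:
{"name": "jog_arm", "arguments": {
  "deltas": [
    {"tx":1,"ty":0,"tz":0,"twist":0},
    {"tx":2,"ty":0,"tz":0,"twist":0},
    {"tx":3,"ty":0,"tz":0,"twist":0},
    {"tx":3.6,"ty":0,"tz":0,"twist":0},
    {"tx":4.2,"ty":0,"tz":0,"twist":0},
    {"tx":4.5,"ty":0,"tz":0,"twist":0}
  ]
}}

```text
t: 11.23
tool_pos: [518.9, 325.6, 27.7]
eef_rot: [-2.358, -2.076, -0.0]
force: [0.5, -1.3, 0.9]
width: 0.537
gripper_force: 1.0
```

```bash
python3 - <<'E'
from jar import *
jars("scene"); jars("top")
rel(518.8,341,26.5,82.9)
E
```

```text
scene jar [627. 173.] 38.6 436
scene jar [618. -64.] 37.7 438
scene jar [ 664. -184.] 37.7 485
top jar [ 662. -186.] 38.4 610
top jar [626. 174.] 38.3 589
top jar [616. -63.] 38.2 603
at [518.9 325.4  27.7] head 82.7 -> tx ty tz [ 1.54 -0.21  0.13] twist -0.2 t 11.3333 w 0.5386597117414897
```

Now a slow push, 3 mm at a time, until the back wall is felt.

Call:
{"name": "jog_arm", "arguments": {
  "deltas": [
    {"tx":0.3,"ty":0,"tz":0,"twist":0},
    {"tx":0.6,"ty":0,"tz":0,"twist":0},
    {"tx":0.9,"ty":0,"tz":0,"twist":0},
    {"tx":0.9,"ty":0,"tz":0,"twist":0}
  ]
}}

```text
t: 11.67
tool_pos: [520.1, 334.4, 27.7]
eef_rot: [-2.358, -2.075, -0.001]
force: [0.2, -0.8, -0.7]
width: 0.536
gripper_force: 0.4
```

Call:
{"name": "jog_arm", "arguments": {
  "deltas": [
    {"tx":0.2,"ty":0,"tz":0,"twist":0},
    {"tx":0.3,"ty":0,"tz":0,"twist":0}
  ]
}}

```text
t: 11.83
tool_pos: [520.4, 336.7, 27.8]
eef_rot: [2.359, 2.075, 0.0]
force: [0.1, -1.3, 0.1]
width: 0.539
gripper_force: 0.8
```

Call:
{"name": "jog_arm", "arguments": {
  "deltas": [
    {"tx":0.2,"ty":0,"tz":0,"twist":0},
    {"tx":0.2,"ty":0,"tz":0,"twist":0}
  ]
}}

```text
t: 12.0
tool_pos: [520.7, 339.0, 27.7]
eef_rot: [-2.358, -2.075, -0.0]
force: [0.2, -1.0, -0.1]
width: 0.543
gripper_force: 0.6
```

Call:
{"name": "jog_arm", "arguments": {
  "deltas": [
    {"tx":0.2,"ty":0,"tz":0,"twist":0},
    {"tx":0.2,"ty":0,"tz":0,"twist":0}
  ]
}}

```text
t: 12.17
tool_pos: [520.9, 340.6, 27.7]
eef_rot: [2.358, 2.075, -0.0]
force: [-0.2, -2.0, 0.1]
width: 0.539
gripper_force: 1.0
```

Call:
{"name": "jog_arm", "arguments": {
  "deltas": [
    {"tx":0.15,"ty":0,"tz":0,"twist":0},
    {"tx":0.15,"ty":0,"tz":0,"twist":0}
  ]
}}

```text
t: 12.33
tool_pos: [521.0, 340.9, 27.6]
eef_rot: [2.359, 2.074, -0.003]
force: [-1.2, -5.4, 2.1]
width: 0.541
gripper_force: 3.0
```

Call:
{"name": "jog_arm", "arguments": {
  "deltas": [
    {"tx":0.1,"ty":0,"tz":0,"twist":0},
    {"tx":0.1,"ty":0,"tz":0,"twist":0}
  ]
}}

```text
t: 12.5
tool_pos: [521.0, 340.9, 27.6]
eef_rot: [2.359, 2.073, -0.004]
force: [-1.2, -7.9, 3.5]
width: 0.543
gripper_force: 4.1
```

The force rises and motion stops at y = 341, as predicted for the back wall. I'll back off and look.

Call:
{"name": "jog_arm", "arguments": {
  "deltas": [
    {"tx":-0.5,"ty":0,"tz":0,"twist":0},
    {"tx":-1.5,"ty":0,"tz":0,"twist":0},
    {"tx":-4,"ty":0,"tz":0,"twist":0},
    {"tx":-7,"ty":0,"tz":0,"twist":0},
    {"tx":-9,"ty":0,"tz":-3,"twist":0},
    {"tx":-11,"ty":0,"tz":-7,"twist":0},
    {"tx":-15,"ty":0,"tz":-11,"twist":0},
    {"tx":-19,"ty":0,"tz":-15,"twist":0},
    {"tx":-23,"ty":0,"tz":-18,"twist":0},
    {"tx":-27,"ty":0,"tz":-18,"twist":0}
  ]
}}

```text
t: 13.33
tool_pos: [491.9, 107.1, 198.8]
eef_rot: [2.356, 2.077, 0.008]
force: [0.3, -0.1, -0.0]
width: 0.538
gripper_force: 0.0
```

Call:
{"name": "jog_arm", "arguments": {
  "deltas": [
    {"tx":-3,"ty":0,"tz":0,"twist":0},
    {"tx":-6,"ty":0,"tz":0,"twist":0},
    {"tx":-9,"ty":0,"tz":0,"twist":0},
    {"tx":-10,"ty":0,"tz":0,"twist":0},
    {"tx":-10,"ty":0,"tz":0,"twist":0},
    {"tx":-10,"ty":0,"tz":0,"twist":0}
  ]
}}

```text
t: 13.83
tool_pos: [478.2, 8.1, 196.0]
eef_rot: [-2.36, -2.074, -0.002]
force: [-0.6, 0.5, 0.4]
width: 0.539
gripper_force: 0.0
```

```bash
python3 - <<'E'
from jar import *
f=jars("top"); jars("scene"); cv2.imwrite("pics/top4.png",cv2.resize(f["color"][100:280,60:350,::-1],None,fx=2.7,fy=2.7))
rel(518.8,341,26.5,82.9)
# gap to back wall in bay coords
v,u=np.mgrid[:384,:512]; W=world(f,u,v,f["depth"]); e=np.array([.143,.99])
s=(W[...,:2]-[521.1,361.9])@e; t=(W[...,:2]-[521.1,361.9])@np.array([.99,-.143])
b=(abs(t)<8); j=b&(W[...,2]>55)&(W[...,2]<66)&(abs(s)<80); w=b&(W[...,2]>28)&(W[...,2]<40)&(s>45)&(s<75)
print("jar s",s[j].min(),s[j].max(),"wall s",s[w].min(),s[w].max())
E
```

```text
top jar [ 662. -185.] 38.4 605
top jar [626. 173.] 38.3 598
top jar [617. -63.] 38.4 612
top jar [526. 378.] 38.4 575
scene jar [529. 377.] 37.3 358
scene jar [627. 173.] 38.8 440
scene jar [617. -63.] 38.8 439
scene jar [ 663. -185.] 38.5 493
at [478.4   9.4 195.7] head 82.8 -> tx ty tz [33.39 -0.15 16.95] twist -0.1 t 13.9333 w 0.5367533905896281
jar s -19.613442145742532 50.87159058284172 wall s 61.06916076871143 63.734959284274765
```

View pics/top4.png

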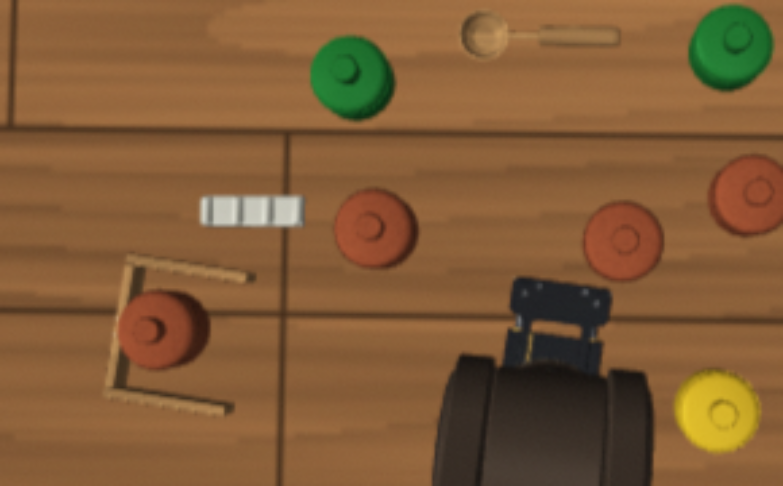

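The jar at crop pixel (155,330) stands flat against the bay's back wall. Its centre is at bay y ≈ +17 mm, and the others are in place. Handing in.

```bash
python3 -c "
from bench import *
print(sign_off())"
```

```text
the job is handed in; nothing more can be done
None
```

I slid the empty jar, second from the left, into the bay until it stopped against the back wall, and handed the job in at about 14 s; only one full jar was moved, about 12 mm by the feel-test nudge.

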